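# Close, fasten and hold the dust extractor's filter cover

## Robot

A 6-joint arm with a two-finger parallel gripper is mounted at the origin on the work surface. World frame = base frame: x ahead of the robot, y to its left, z up, the work surface at z = 0. Lengths are in m, angles in rad, forces in N, time in s.
With the tool pointing down it reaches from about 0.25 to 0.775 m from the base axis. Payload 4 kg.
Tool frame: the origin (TCP) lies midway between the tips of the shut fingers; the grasp point (between the pads) lies 19 mm behind it; z points along the fingers, y is the direction in which the jaws open and shut (so a half turn about z gives the same grasp; the last joint's range is limited). The gripper opens to 85 mm and grips with 20 to 120 N. Pads are 22 mm wide; open, the fingers measure 114 mm over their backs; the gripper's body (76 mm by 85 mm) begins 54 mm behind the grasp point. The pads swing forward as they close: fully open they stand 13 mm farther back than shut.
Start: joints at [-1.336, 0.087, 1.371, -0, 1.684, -0.103], TCP at [0.182, -0.519, 0.231] pointing down, gripper open.
Joint ranges: [-3.1, 3.1], [-0.76, 2.03], [0.27, 2.55], [-1.08, 4.22], [0.17, 2.65], [-2.57, 2.57]. Speed limits (rad/s): [2.79, 2.79, 3.14, 3.14, 3.14, 3.14].

## Interface

Orientations are given as a unit quaternion [x, y, z, w].
In Python, from cell import state, snapshot, calibration, ctrl, spotter gives the robot as it stands.
- The arm moves only by the shell command python3 -m jog 'ROWS' [FORCE]. ROWS is JSON, a list of rows, each a list of 3 entries, a list of its own where there are three numbers: the opening, from 0 (shut) to 1 (fully open), then the shift along the tool's x, y, z in mm, then the turn, a rotation vector about the tool's x, y, z in degrees. A call has 1 to 5 rows; each row is the pose to reach, as a shift and turn from the pose commanded when the call began, along the tool's axes at that moment; what a row does not reach only later rows make up. A row lasts 1/12 s, in which the tool goes at most 41.7 mm and 7.16 degrees, less where a joint would pass 70% of its speed; a pose out of reach is approached as far as the arm can. A call with a gripper value outside its range is refused whole. The fingers move at their own pace and stop on an object; FORCE is the grip in N (left out, the last holds). Time passes only in rows, so rows that repeat a pose let the fingers close. It gives the time, the measured TCP pose, the force and the opening at its end, in the units of the state.
- state(): the state, without advancing time (a new reading comes with each control period).
- snapshot(name): name is "side" or "top"; returns (picture, depth): 420x560x3 uint8, red, green, blue; 420x560 float32, m along the optical axis (not along the pixel's ray), 0 where there is no reading.
- calibration(name): a dict with "vfov" (degrees; the focal length in pixels is half the picture's height over the tangent of half this angle, whatever the lens; pixels are square), "cx", "cy" (the principal point, pixels), "R" (3x3) and "t" (3): a world point X has camera coordinates R X + t. Camera axes: x right, y down, z forward; pixel columns grow to the right and rows downward; lengths in m; the calibration is good to about 2 mm. A picture is of the moment at which its call begins. calibration takes no time and is no camera call.
- ctrl.sign_off(): hands the job in, once; it reports no verdict.
Trained networks look in the newest picture that a camera, given by its name, has taken for a name from the list of things; names that differ only in an ending like _2 or _b are one class to them, and where a whole thing is asked for, a point or a joint stands for the part that bears it (a point fixed in the world has none). Each returns a list of dicts, best first, with "p" (0 to 1); they miss things now and then, are a little off and sometimes report something else, mostly with a low value. They report only what shows in the picture. A call takes as long as a camera call.
- spotter.boxes_of(name, camera): "uv" ([column, row] in pixels, amid what is visible of it).
- spotter.outline_of(name, camera): "region" (420x560 bool, what is visible of it) and "uv" ([column, row] in pixels, amid what is visible of it).
The state is a dict: "time_s": time; "joints": joint angles; "dq": joint speeds; "effort": joint torques, N m; "tcp_pos": TCP position; "orientation": TCP orientation; "contact_force": force on the tool from outside, world axes, zero at the start; "moment": the same for the moment, N m; "grip_width": finger opening in m.
Only numpy, scipy, OpenCV 4.12 (cv2) and the standard library are available. Lean on these libraries where they do the work, as an engineer would, in place of code of your own. Each camera call takes 0.05 s, during which the arm holds its last target.

## Task

The benchtop dust extractor has a new foam seal glued in under the frame of its hinged filter cover. Lower the open cover onto its frame without slamming it, and only then turn its quarter-turn fastener clockwise (seen from above) until the slot lines up with the two ridges on the cover. Finish by pressing the closed cover firmly down until its seal is fully compressed, and stay there: the job ends with you still holding it pressed; leave everything else on the bench where it is.

Things in the scene. Friction and masses are not known exactly. Their poses are not given: they have to be found in the camera images.
- extractor: Grey metal box of the dust extractor, fixed to the bench: 210 mm deep (its x; front is -x, towards the robot), 270 mm wide (y), open top with a white pleated filter inside; with its rim frame 110 mm high. Dark motor housing on its +y side (170 x 120 mm, 85 mm high, out to y = 255 mm), round black hose port on its -y side (to y = -185 mm). Origin: centre of the underside; z up. Place and yaw vary.
- hinge_axis (a point): Middle of the cover's hinge line, at (105, 0, 110) mm in the extractor's frame: on the far (+x) side, at the top of the rim frame (lower by as much as the seal is compressed). The hinge line runs along the extractor's y.
- cover (a joint): Opening angle of the cover (rad): 0 = closed flat on the rim frame (hard stop), grows as its front edge rises; at most 1.2. A stiff hinge: the cover stays where it is left; 1 to 3 N down at the front edge moves it.
- seal (a joint): How far the foam seal is compressed (m). The cover is hinged to a 10 mm high rim frame that floats on the foam, straight up and down on the box: 0 = foam free (black gap of 7 mm under the frame), 0.005 = fully compressed, a hard stop. It springs back when let go. Pushing down on the closed cover, anywhere, takes about 3 N to begin and 11 N to reach the stop.
- cover_front (a point): Middle of the cover's front edge, on its top face. The cover is a grey metal panel 206 mm long, 280 mm wide, 10 mm thick. Cover frame: origin on the hinge line, axes as the extractor's when closed (the point has the same axes); it runs from x = -4 to -210 mm, y = -140 to 140, underside z = 0, top z = 10; this point is at (-210, 0, 10). Its bare front beside the fastener can be pushed on.
- fastener (a joint): Turn of the quarter-turn fastener (rad), grows clockwise seen from above the cover. 0: bar and slot lie along the cover's y (parallel to the hinge line). 1.571: bar and slot lie along the cover's x, front to back, in line with the two ridges. It can be overturned (travel -0.1 to 2.0), and stays where it is left; about 0.1 N m turns it.
- fastener_grip (a point): On the fastener's axis, at (-160, 0) mm in the cover's frame, 22 mm above its top face. Fastener: steel disc 52 mm across, 6 mm high, with an upright aluminium grip bar across it (46 mm long, 12 mm thick, top 30 mm above the cover; dark slot along its top; the point's y runs along it). Two steel ridges on the cover, in front of and behind the disc, show where the slot must point.
- gouge: Hand tool with wooden handle, 200 mm long, lying in front of the extractor. Leave alone.
- wax_tin: Metal tin, 64 mm across, 35 mm high, standing on the bench at the hose port's side of the extractor. Leave alone.
- varnish_jar: Amber jar, 48 mm across, 55 mm high, standing on the extractor's motor housing. Leave alone.
- mallet: Wooden mallet lying on the left of the bench, 100 mm head 48 mm high. Leave alone.
- plane: Wooden hand plane, 160 x 50 mm, about 95 mm high, on the right of the bench. Leave alone.
- shop_mug: White mug, 76 mm across, 85 mm high, on the right of the bench. Leave alone.
- bridge_blank: Dark wooden bridge blank, 130 x 30 mm, 17 mm high, lying near the robot on the right. Leave alone.

How it is judged:
By the outcome, as a careful person would: the job done as asked, in the order asked, and still so for the second after the job is handed in, while the arm keeps its last pose, push and grip.
It also fails if it takes over 64 s, if anything falls off the work surface, if the arm or the gripper's body presses on something with over 40 N, if the wrist force passes 120 N, or if a joint passes its speed limit or range.

## Working session

There is one attempt and no reset: what is moved stays moved. The work goes in short steps, Python scripts to look and compute and a shell command to move; the robot and the scene stay as the last step left them, time stands still between calls to the robot, and variables do not carry over. Pictures are saved under pics/ and viewed, and the job is handed in when it is done.

```bash
ls; mkdir -p pics; python3 - <<'E'
from cell import state,snapshot,calibration,spotter
import cv2,numpy as np
for c in("side","top"):
    p,d=snapshot(c); cv2.imwrite(f"pics/a_{c}.png",p[:,:,::-1]); np.save(f"d_{c}.npy",d)
    k=calibration(c); print(c,k)
    for n in("extractor","cover","fastener","cover_front","fastener_grip","hinge_axis"):
        try: print(n,[(r["uv"],round(float(r["p"]),2)) for r in spotter.boxes_of(n,c)][:3])
        except Exception as e: print(n,e)
print(state())
E
```

```text
pics
side {'vfov': 48.55101135872458, 'cx': 274.7146046236651, 'cy': 216.69865033819698, 'R': array([[-0.86521631, -0.50111652,  0.01682163],
       [-0.3880667 ,  0.64802861, -0.65533438],
       [ 0.31749799, -0.57353391, -0.75515156]]), 't': array([0.43272308, 0.25129239, 1.62750066])}
extractor [([231.1, 232.4], 0.67)]
cover [([232.1, 193.6], 0.65)]
fastener [([232.7, 185.3], 0.66), ([230.6, 193.3], 0.43), ([323.1, 145.3], 0.31)]
cover_front [([226.1, 193.2], 0.7), ([214.0, 355.3], 0.68)]
fastener_grip [([231.7, 184.6], 0.54)]
hinge_axis [([231.7, 199.7], 0.81), ([337.2, 194.8], 0.34)]
top {'vfov': 52.876622184844905, 'cx': 284.53823200345414, 'cy': 206.53093840964354, 'R': array([[-0.01141713, -0.9997885 , -0.01710587],
       [-0.99543791,  0.01298471, -0.09452393],
       [ 0.09472606,  0.01594863, -0.99537562]]), 't': array([0.01803254, 0.52586213, 1.22582261])}
extractor [([245.2, 176.4], 0.61)]
cover [([257.7, 160.8], 0.96), ([245.7, 179.1], 0.59)]
fastener [([250.9, 163.6], 0.66)]
cover_front [([253.4, 162.6], 0.66), ([266.3, 254.0], 0.16)]
fastener_grip [([252.3, 160.7], 0.64)]
hinge_axis [([252.3, 162.9], 0.73)]
{'time_s': 0.7, 'joints': array([-1.33612396e+00,  8.71491628e-02,  1.37065272e+00,  5.66184466e-07,
        1.68358233e+00, -1.03118762e-01]), 'dq': array([ 0.00074747,  0.00034264,  0.00028668, -0.00010217, -0.00069161,
       -0.00093262]), 'effort': array([ 7.13053169e-06, -3.51588035e+01, -3.13372850e+01, -1.82399449e-04,
        8.13253473e-05, -1.48465790e-05]), 'tcp_pos': array([ 0.18226642, -0.51895821,  0.23139271]), 'orientation': array([9.85771006e-01, 1.68093762e-01, 7.13097580e-06, 1.03975796e-04]), 'contact_force': array([ 0.59288325, -0.49817393,  0.02180088]), 'moment': array([-0.03294327,  0.02264956, -0.01569816]), 'grip_width': 0.085244919431617}
```

View pics/a_side.png

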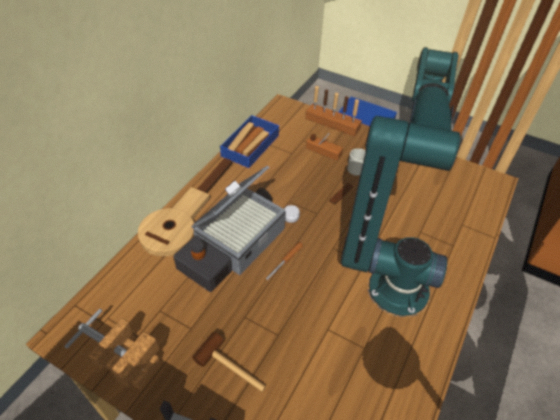

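View pics/a_top.png

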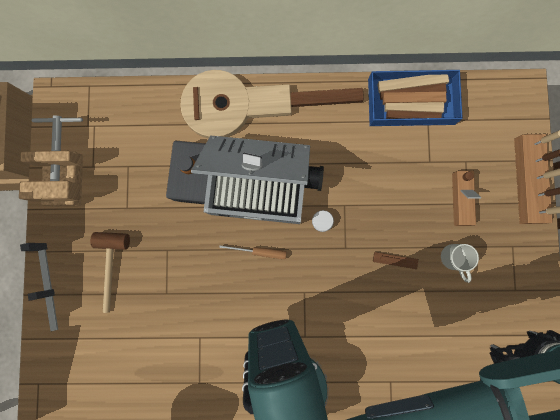

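The side view shows the open cover edge-on at about (240,190), with the box at (240,220). The top view shows the box at (255,180), the cover at (255,160), the motor housing at (190,172) and the tin at (322,221). Next I'll build the 3D geometry.

```bash
cat > h.py <<'E'
import numpy as np,cv2
from cell import calibration
def K(c):
    k=calibration(c); f=210/np.tan(np.radians(k["vfov"]/2)); return f,k["cx"],k["cy"],np.array(k["R"]),np.array(k["t"])
def cloud(c,d):
    f,cx,cy,R,t=K(c); v,u=np.mgrid[:420,:560]
    P=np.stack([(u-cx)/f*d,(v-cy)/f*d,d],-1); X=(P-t)@R; X[d==0]=np.nan; return X
def proj(c,X):
    f,cx,cy,R,t=K(c); P=np.atleast_2d(X)@R.T+t; return np.c_[P[:,0]/P[:,2]*f+cx,P[:,1]/P[:,2]*f+cy]
E
python3 - <<'E'
from h import *
from cell import spotter
X=cloud("top",np.load("d_top.npy"))
img=cv2.imread("pics/a_top.png"); cv2.imwrite("pics/a_topz.png",cv2.resize(img[110:260,150:350],None,fx=4,fy=4,interpolation=cv2.INTER_CUBIC))
img=cv2.imread("pics/a_side.png"); cv2.imwrite("pics/a_sidez.png",cv2.resize(img[150:300,160:320],None,fx=4.5,fy=4,interpolation=cv2.INTER_CUBIC))
for v in range(130,232,6): print(v,[tuple((1000*X[v,u]).round().astype(int)) if np.isfinite(X[v,u]).all() else None for u in (185,210,230,250,270,290,305,318)])
E
```

```text
130 [(np.int64(770), np.int64(317), np.int64(-2)), (np.int64(759), np.int64(233), np.int64(33)), (np.int64(757), np.int64(172), np.int64(36)), (np.int64(766), np.int64(116), np.int64(1)), (np.int64(764), np.int64(54), np.int64(4)), (np.int64(765), np.int64(-7), np.int64(-3)), (np.int64(763), np.int64(-54), np.int64(1)), (np.int64(761), np.int64(-93), np.int64(7))]
136 [(np.int64(749), np.int64(315), np.int64(7)), (np.int64(715), np.int64(214), np.int64(128)), (np.int64(749), np.int64(178), np.int64(-2)), (np.int64(748), np.int64(116), np.int64(0)), (np.int64(747), np.int64(54), np.int64(0)), (np.int64(745), np.int64(-7), np.int64(1)), (np.int64(744), np.int64(-53), np.int64(4)), (np.int64(745), np.int64(-93), np.int64(-3))]
142 [(np.int64(711), np.int64(295), np.int64(83)), (np.int64(691), np.int64(208), np.int64(157)), (np.int64(692), np.int64(156), np.int64(149)), None, (np.int64(695), np.int64(48), np.int64(131)), (np.int64(727), np.int64(-7), np.int64(-1)), (np.int64(726), np.int64(-53), np.int64(-1)), None]
148 [(np.int64(692), np.int64(294), np.int64(87)), (np.int64(667), np.in
[... 4446 characters left out ...]
, np.int64(4)), (np.int64(491), np.int64(238), np.int64(0)), (np.int64(490), np.int64(177), np.int64(1)), (np.int64(489), np.int64(116), np.int64(4)), (np.int64(486), np.int64(54), np.int64(39)), (np.int64(481), np.int64(-4), np.int64(108)), (np.int64(487), np.int64(-49), np.int64(3)), (np.int64(484), np.int64(-86), np.int64(35))]
226 [(np.int64(473), np.int64(314), np.int64(-1)), (np.int64(472), np.int64(238), np.int64(-1)), (np.int64(471), np.int64(177), np.int64(3)), (np.int64(471), np.int64(117), np.int64(2)), (np.int64(470), np.int64(56), np.int64(-1)), (np.int64(469), np.int64(-4), np.int64(4)), (np.int64(469), np.int64(-49), np.int64(-2)), (np.int64(467), np.int64(-86), np.int64(38))]
```

```bash
python3 - <<'E'
from h import *
from cell import spotter
for c in("top","side"):
    X=cloud(c,np.load(f"d_{c}.npy"))
    for n in("extractor","cover","fastener"):
        for r in spotter.outline_of(n,c)[:2]:
            P=X[r["region"]];P=P[np.isfinite(P).all(1)]
            print(c,n,round(r["p"],2),r["uv"],r["region"].sum(),P.min(0).round(3),P.max(0).round(3),np.median(P,0).round(3))
            if n=="cover":
                m=P.mean(0)
                for _ in range(4):
                    U,S,V=np.linalg.svd(P-m,full_matrices=False);e=(P-m)@V[2];P=P[abs(e)<.006];m=P.mean(0)
                print("plane",V[2],m,len(P),np.degrees(np.arccos(abs(V[2][2]))))
E
```

```text
top extractor 0.81 [244.8, 178.7] 10188 [ 0.476 -0.103 -0.007] [0.743 0.369 0.285] [0.59  0.113 0.1  ]
top extractor 0.63 [252.8, 161.7] 315 [0.592 0.062 0.188] [0.652 0.115 0.271] [0.616 0.086 0.259]
top cover 0.98 [254.3, 160.7] 4459 [ 0.555 -0.068 -0.006] [0.744 0.266 0.285] [0.625 0.083 0.22 ]
plane [ 0.7785212  -0.09014163  0.62111128] [0.62065917 0.08621404 0.22638166] 2946 51.6026683940425
top fastener 0.63 [250.2, 160.7] 313 [0.592 0.062 0.188] [0.652 0.112 0.271] [0.615 0.088 0.259]
side extractor 0.78 [232.7, 231.1] 6842 [ 0.477 -0.301 -0.007] [0.79  0.353 0.284] [0.588 0.152 0.086]
side cover 0.6 [230.4, 196.6] 619 [ 0.56  -0.147 -0.004] [0.779 0.233 0.284] [0.617 0.11  0.253]
plane [ 0.77350813 -0.0813013   0.62855014] [0.62909622 0.12847434 0.22328418] 433 51.05676473453978
side fastener 0.47 [231.6, 190.9] 123 [0.597 0.065 0.237] [0.639 0.112 0.268] [0.62  0.093 0.256]
```

View pics/a_topz.png

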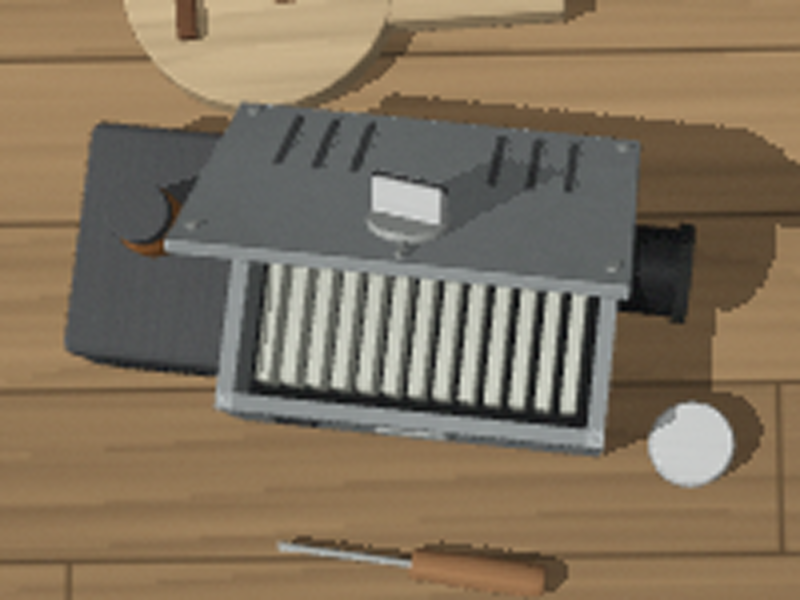

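View pics/a_sidez.png

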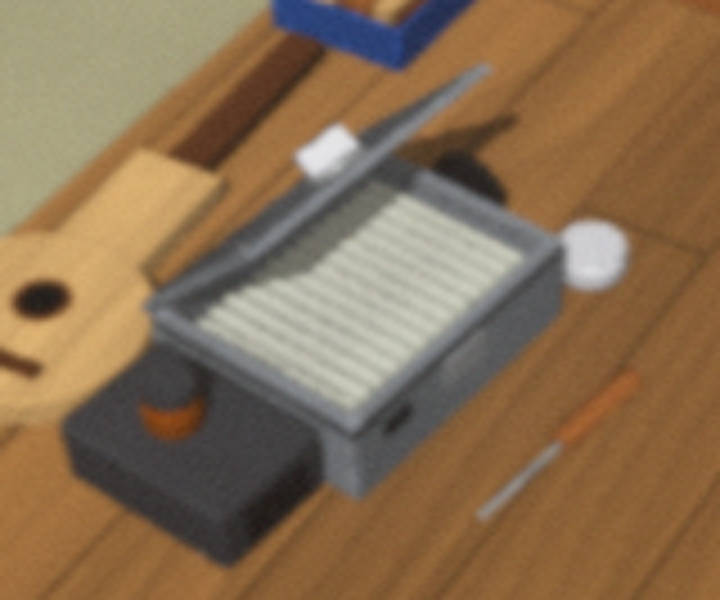

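```bash
cat > fit.py <<'E'
from h import *
from scipy.optimize import least_squares
def Rz(a): c,s=np.cos(a),np.sin(a); return np.array([[c,-s,0],[s,c,0],[0,0,1]])
def ext(p,P): return np.asarray(P)@Rz(p[2]).T+[p[0],p[1],0]
def cov(p,P,th=None):
    th=p[3] if th is None else th
    P=np.atleast_2d(P); c,s=np.cos(th),np.sin(th)
    # front (x<0) rises with th
    Q=np.c_[c*P[:,0]+s*P[:,2],P[:,1],-s*P[:,0]+c*P[:,2]]
    return ext(p,Q+[.105,0,.110])
E
cat > f1.py <<'E'
from fit import *
tz=lambda x,y:(150+(x+.5)/4-.5,110+(y+.5)/4-.5)
sz=lambda x,y:(160+x/4.5,150+y/4)
cc=np.array([[-.210,.140,.010],[-.210,-.140,.010],[-.004,.140,.010],[-.004,-.140,.010]])
ec=np.array([[-.105,.135,.110],[-.105,-.135,.110]])
obs_c=[tz(168,240),tz(634,285),tz(240,103),tz(640,142)]
obs_e=[tz(218,408),tz(603,447)]
obs_es=[sz(350,425),sz(560,243)]
img=np.load("d_top.npy");X=cloud("top",img)
reg=X[140:175,205:305].reshape(-1,3);reg=reg[np.isfinite(reg).all(1)]
n=np.array([.7785,-.0901,.6211]);m=np.array([.6207,.0862,.2264]);reg=reg[abs((reg-m)@n)<.006]
def res(p,w=1):
    r=[(proj("top",cov(p,cc))-obs_c).ravel(),(proj("top",ext(p,ec))-obs_e).ravel(),(proj("side",ext(p,ec))-obs_es).ravel()]
    o=cov(p,[0,0,.010])[0];nn=Rz(p[2])@[np.sin(p[3]),0,np.cos(p[3])]
    return np.concatenate([a for a in r]+[((reg-o)@nn)/.002/np.sqrt(len(reg))*3])
s=least_squares(res,[.6,.08,-.1,.9],loss="soft_l1");p=s.x
print(p,np.degrees(p[2:])); print(res(p)[:16].round(1))
np.save("pose.npy",p)
for c in("top","side"):
    im=cv2.imread(f"pics/a_{c}.png");S=4;im=cv2.resize(im,None,fx=S,fy=S,interpolation=cv2.INTER_CUBIC)
    def poly(P,col): cv2.polylines(im,[((proj(c,P)+.5)*S).round().astype(int)],True,col,1)
    poly(cov(p,cc[[0,1,3,2]]),(0,0,255))
    for z in(.11,.0): poly(ext(p,[[-.105,.135,z],[-.105,-.135,z],[.105,-.135,z],[.105,.135,z]]),(0,255,0))
    poly(ext(p,[[x,y,.085] for x,y in[(-.085,.255),(.085,.255),(.085,.135),(-.085,.135)]]),(255,0,255))
    for z in (.010,.032,.040):poly(cov(p,[[-.16,.023,z],[-.16,-.023,z]]),(0,255,255))
    a=(600,440) if c=="top" else (640,600)
    cv2.imwrite(f"pics/ov_{c}.png",im[a[1]:a[1]+600,a[0]:a[0]+800])
P=lambda q,th=None:cov(p,q,th)[0].round(4)
print("hinge",P([0,0,0]),"front",P([-.21,0,.01]),"grip now",P([-.16,0,.032]),"closed front",P([-.21,0,.01],0),"closed grip",P([-.16,0,.032],0))
E
python3 f1.py
```

```text
[ 0.59574083  0.08887809 -0.11334118  0.89810832] [-6.49397152 51.45781617]
[-0.9 -0.3 -0.3 -0.   0.5 -0.7  0.4 -0.8 -0.7  0.   0.2  0.1  0.9  0.4
  1.  -1.4]
hinge [0.7001 0.077  0.11  ] front [0.5778 0.0909 0.2805] grip now [0.6259 0.0854 0.2551] closed front [0.4914 0.1008 0.12  ] closed grip [0.5411 0.0951 0.142 ]
```

View pics/ov_top.png

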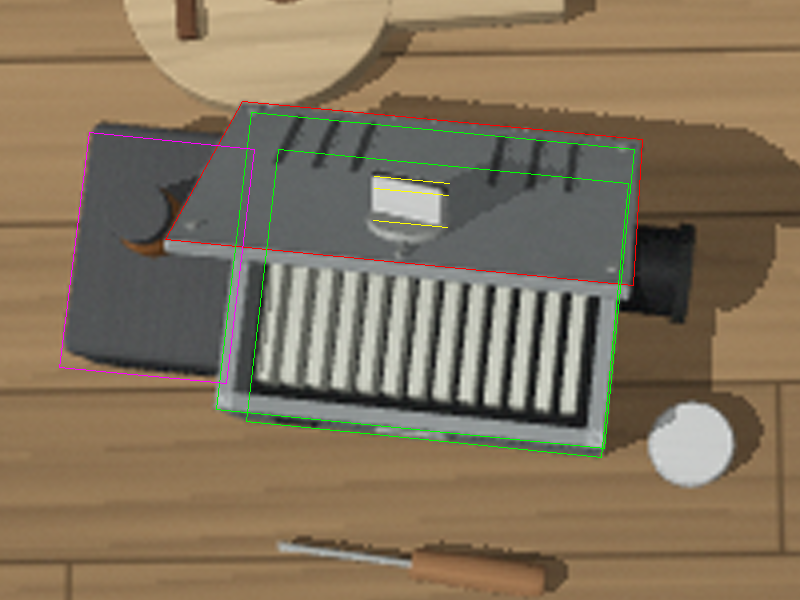

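View pics/ov_side.png

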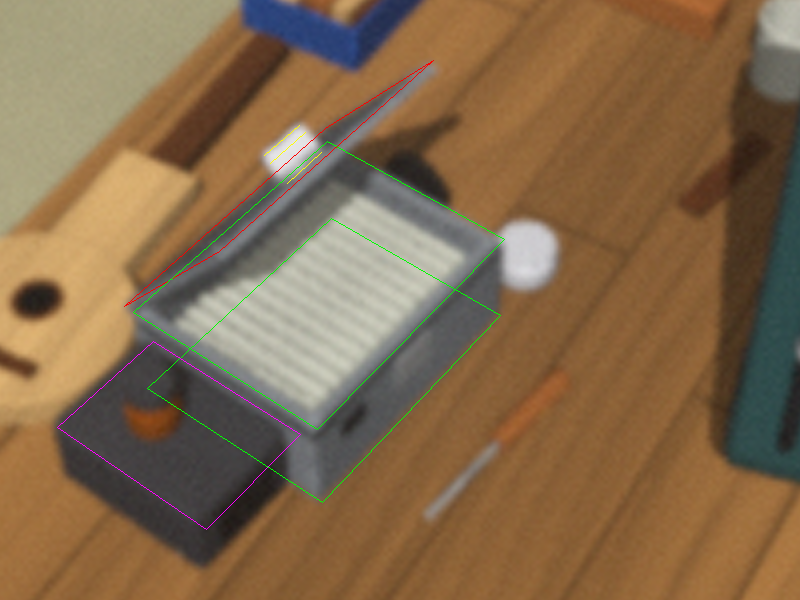

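The fit overlays both pictures to about 1 px: yaw -6.5°, cover open at 51.5°, and the hinge height of 0.110 and reach of about 0.58 are consistent. Next I'll go above the front edge, 55 mm to the -y side of the fastener.

```bash
cat > go.py <<'E'
import sys
from fit import *
from cell import state
from scipy.spatial.transform import Rotation as Rn
def rel(target,yawy=None,quiet=False):
    """target world TCP, jaw (tool y) world angle deg -> shift mm, turn about axes deg"""
    s=state();R=Rn.from_quat(s["orientation"])
    d=R.inv().apply(np.array(target)-s["tcp_pos"])*1000
    t=None
    if yawy is not None:
        a=np.radians(yawy);y=np.array([np.cos(a),np.sin(a),0]);z=np.array([0,0,-1.]);x=np.cross(y,z)
        t=np.degrees((R.inv()*Rn.from_matrix(np.c_[x,y,z])).as_rotvec())
    return d.round(1),None if t is None else t.round(2)
E
python3 - <<'E'
from go import *
p=np.load("pose.npy")
c=cov(p,[-.207,-.055,.010])[0];print(c)
print(rel([.3,-.3,.34],-38)); print(rel(c+[0,0,.04],-6.5))
for th in(.898,.8,.7,.6,.5,.4,.3,.2,.1,.05,0): print(th,cov(p,[-.207,-.055,.010],th)[0].round(3))
E
```

```text
[0.57346581 0.03605847 0.27813588]
(array([ 183.6, -167.5, -108.7]), array([ 1.000e-02,  0.000e+00, -3.265e+01]))
(array([ 553. , -394. ,  -86.8]), array([ 1.000e-02,  0.000e+00, -6.415e+01]))
0.898 [0.573 0.036 0.278]
0.8 [0.558 0.038 0.265]
0.7 [0.543 0.04  0.251]
0.6 [0.53  0.041 0.235]
0.5 [0.518 0.042 0.218]
0.4 [0.508 0.043 0.2  ]
0.3 [0.5   0.044 0.181]
0.2 [0.494 0.045 0.161]
0.1 [0.49  0.046 0.141]
0.05 [0.489 0.046 0.13 ]
0 [0.488 0.046 0.12 ]
```

```bash
python3 -m jog '[[0,[20,-18,-40],[0,0,-6]],[0,[50,-36,-80],[0,0,-13]],[0,[80,-54,-90],[0,0,-20]],[0,[110,-75,-90],[0,0,-27]],[0,[140,-95,-90],[0,0,-33]]]' 30; python3 - <<'E'
from go import *
p=np.load("pose.npy");c=cov(p,[-.207,-.055,.010])[0]
print(rel(c+[0,0,.04],-6.5))
E
```

```text
time_s: 1.42
tcp_pos: [0.2838, -0.3824, 0.3242]
orientation: [0.896, 0.443, 0.0, 0.003]
contact_force: [0.4, -0.8, -0.4]
grip_width: 0.0254
(array([508.3, -24.1,   5. ]), array([  0.26,   0.19, -30.9 ]))
```

```bash
python3 -m jog '[[0,[35,-2,0],[0,0,-4]],[0,[70,-4,0],[0,0,-8]],[0,[105,-6,0],[0,0,-12]],[0,[140,-8,0],[0,0,-16]],[0,[175,-10,0],[0,0,-20]]]'; python3 - <<'E'
from go import *
p=np.load("pose.npy");c=cov(p,[-.207,-.055,.010])[0]
print(rel(c+[0,0,.04],-6.5))
E
```

```text
time_s: 1.83
tcp_pos: [0.3825, -0.2366, 0.3216]
orientation: [0.806, 0.592, 0.0, 0.0]
contact_force: [0.8, -0.1, -0.0]
grip_width: -0.0003
(array([317.4, 100.4,   3.4]), array([  0.04,   0.02, -10.96]))
```

```bash
python3 -m jog '[[0,[36,11,0],[0,0,-3]],[0,[72,22,0],[0,0,-6]],[0,[108,34,0],[0,0,-9]],[0,[144,45,0],[0,0,-11]],[0,[180,57,0],[0,0,-11]]]'; python3 - <<'E'
from go import *
p=np.load("pose.npy");c=cov(p,[-.207,-.055,.010])[0]
print(rel(c+[0,0,.04],-6.5))
E
```

```text
time_s: 2.25
tcp_pos: [0.4914, -0.0822, 0.3217]
orientation: [0.746, 0.665, 0.0, 0.0]
contact_force: [0.6, -1.0, -0.2]
grip_width: 0.0003
(array([126.8,  68. ,   3.5]), array([ 0.05,  0.02, -0.07]))
```

```bash
python3 -m jog '[[0,[32,17,0],[0,0,0]],[0,[64,34,0],[0,0,0]],[0,[95,51,1],[0,0,0]],[0,[127,68,3],[0,0,0]],[0,[127,68,3],[0,0,0]]]'; python3 - <<'E'
from go import *
from cell import snapshot
p=np.load("pose.npy")
print(state()["orientation"],state()["contact_force"])
for th in(.898,.85,.8,.7,.6,.5,.4,.3,.2,.1,.05,0): print(th,rel(cov(p,[-.207,-.055,.010],th)[0])[0])
for c in("top","side"):
    q,d=snapshot(c);im=cv2.resize(q[:,:,::-1],None,fx=3,fy=3,interpolation=cv2.INTER_CUBIC)
    a=(430,300) if c=="top" else (400,300); cv2.imwrite(f"pics/b_{c}.png",im[a[1]:a[1]+600,a[0]:a[0]+800])
E
```

```text
time_s: 2.67
tcp_pos: [0.5751, 0.0395, 0.316]
orientation: [0.745, 0.667, 0.0, -0.002]
contact_force: [-1.7, -1.1, -0.1]
grip_width: 0.0
[ 7.44619314e-01  6.67487059e-01  3.18900283e-04 -1.73251099e-03] [-1.68891947 -1.12817741 -0.14957788]
0.898 [-3.7 -1.2 37.8]
0.85 [-3.7 -9.1 43.8]
0.8 [ -3.7 -17.   50.5]
0.7 [ -3.7 -31.8  65. ]
0.6 [ -3.6 -45.1  80.9]
0.5 [ -3.6 -56.7  98. ]
0.4 [ -3.7 -66.6 116.3]
0.3 [ -3.7 -74.6 135.4]
0.2 [ -3.7 -80.6 155.2]
0.1 [ -3.7 -84.7 175.5]
0.05 [ -3.8 -85.9 185.8]
0 [ -3.8 -86.6 196.1]
```

View pics/b_top.png

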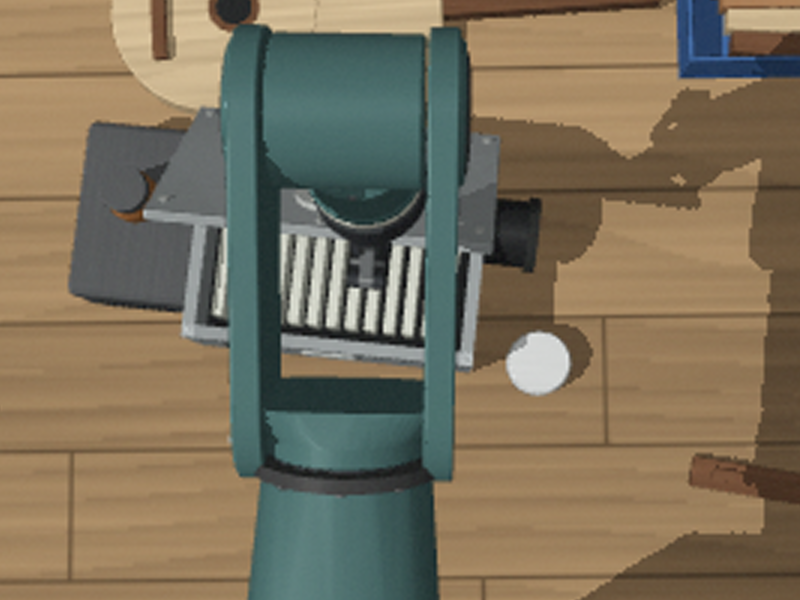

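View pics/b_side.png

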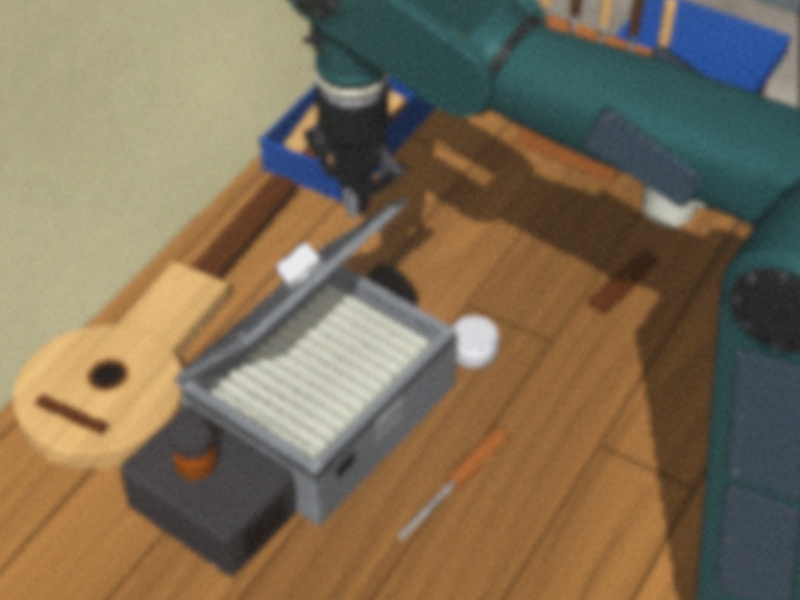

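Both views show the shut fingertips just above the front edge, clear of the fastener. I'll descend along the arc, moving slowly.

```bash
python3 -m jog '[[0,[-2,2,10],[0,0,0]],[0,[-3,2,20],[0,0,0]],[0,[-4,2,28],[0,0,0]],[0,[-4,2,34],[0,0,0]],[0,[-4,0,40],[0,0,0]]]'; python3 -m jog '[[0,[0,-7,5],[0,0,0]],[0,[0,-13,10],[0,0,0]],[0,[0,-19,16],[0,0,0]],[0,[0,-26,23],[0,0,0]],[0,[0,-26,23],[0,0,0]]]'
python3 - <<'E'
from go import *
p=np.load("pose.npy")
print(state()["orientation"],state()["contact_force"])
for th in(.8,.7,.6,.5,.4,.3,.2,.1,.05,0): print(th,rel(cov(p,[-.207,-.055,.010],th)[0])[0])
E
```

```text
time_s: 3.18
tcp_pos: [0.5717, 0.0292, 0.2774]
orientation: [0.747, 0.664, -0.001, -0.0]
contact_force: [-4.0, -1.1, 4.9]
grip_width: 0.0001
time_s: 3.6
tcp_pos: [0.545, 0.0334, 0.2541]
orientation: [0.747, 0.665, -0.001, -0.001]
contact_force: [-0.4, -0.2, -0.3]
grip_width: -0.0002
[ 7.46962933e-01  6.64864881e-01 -6.82264494e-04 -7.74999327e-04] [-0.44871541 -0.16848186 -0.26667578]
0.8 [  5.9  12.  -11.4]
0.7 [ 5.9 -2.8  3.1]
0.6 [  5.8 -16.   19. ]
0.5 [  5.8 -27.7  36.2]
0.4 [  5.8 -37.5  54.4]
0.3 [  5.8 -45.5  73.5]
0.2 [  5.7 -51.6  93.3]
0.1 [  5.7 -55.6 113.6]
0.05 [  5.7 -56.9 123.9]
0 [  5.7 -57.6 134.2]
```

```bash
python3 -m jog '[[0,[1,0,6],[0,0,0]],[0,[2,-6,13],[0,0,0]],[0,[3,-12,20],[0,0,0]],[0,[4,-18,28],[0,0,0]],[0,[5,-24,37],[0,0,0]]]'; python3 -m jog '[[0,[0,-4,9],[0,0,0]],[0,[0,-8,18],[0,0,0]],[0,[0,-13,28],[0,0,0]],[0,[0,-17,38],[0,0,0]],[0,[0,-17,38],[0,0,0]]]'
python3 - <<'E'
from go import *
from cell import snapshot
p=np.load("pose.npy")
print(state()["contact_force"])
for th in(.4,.3,.2,.1,.05,0): print(th,rel(cov(p,[-.207,-.055,.010],th)[0])[0])
for c in("top","side"):
    q,d=snapshot(c);im=cv2.resize(q[:,:,::-1],None,fx=3,fy=3,interpolation=cv2.INTER_CUBIC)
    a=(430,300) if c=="top" else (400,300); cv2.imwrite(f"pics/c_{c}.png",im[a[1]:a[1]+600,a[0]:a[0]+800])
E
```

```text
time_s: 4.02
tcp_pos: [0.5241, 0.0411, 0.2181]
orientation: [0.747, 0.665, 0.001, 0.001]
contact_force: [0.8, -0.5, 0.7]
grip_width: -0.0002
time_s: 4.43
tcp_pos: [0.5047, 0.0432, 0.1773]
orientation: [0.747, 0.665, -0.002, -0.002]
contact_force: [-1.0, 0.6, -0.2]
grip_width: 0.0001
[-0.9727277   0.63967273 -0.23951662]
0.4 [  0.7   3.4 -22.5]
0.3 [ 0.7 -4.5 -3.4]
0.2 [  0.7 -10.5  16.5]
0.1 [  0.7 -14.5  36.8]
0.05 [  0.7 -15.7  47.1]
0 [  0.7 -16.4  57.4]
```

View pics/c_side.png

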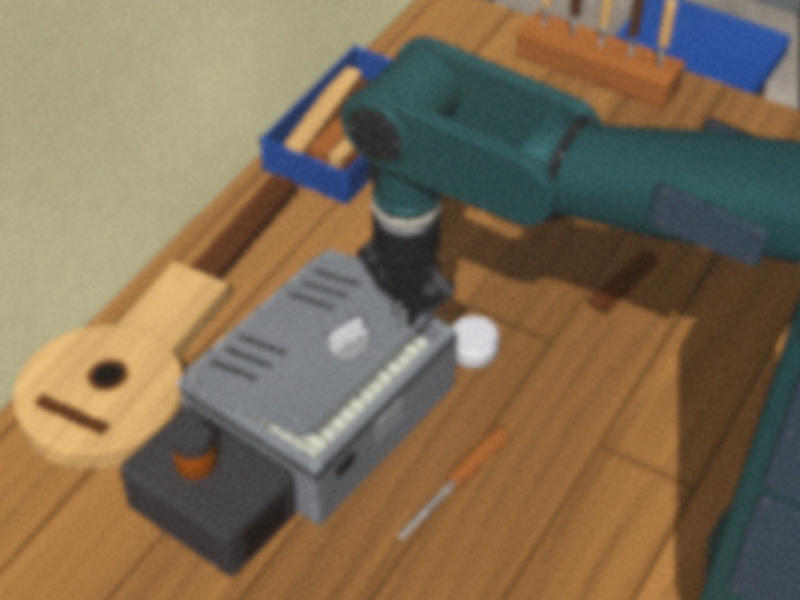

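The cover is following: about 0.28 rad is left, with the fingers on the front corner region. I'll slow down for the last part.

```bash
python3 -m jog '[[0,[0,-2,6],[0,0,0]],[0,[0,-4,12],[0,0,0]],[0,[0,-6,18],[0,0,0]],[0,[0,-8,24],[0,0,0]],[0,[0,-10,30],[0,0,0]]]'; python3 -m jog '[[0,[0,-1,4],[0,0,0]],[0,[0,-1,8],[0,0,0]],[0,[0,-2,11],[0,0,0]],[0,[0,-2,14],[0,0,0]],[0,[0,-2,16],[0,0,0]]]'; python3 -m jog '[[0,[0,0,1],[0,0,0]],[0,[0,0,3],[0,0,0]],[0,[0,0,4],[0,0,0]],[0,[0,0,5],[0,0,0]],[0,[0,0,6],[0,0,0]]]'
```

```text
time_s: 4.95
tcp_pos: [0.4964, 0.0442, 0.1496]
orientation: [0.747, 0.665, -0.0, -0.0]
contact_force: [0.2, 0.2, 0.3]
grip_width: 0.0001
time_s: 5.37
tcp_pos: [0.4945, 0.0444, 0.1339]
orientation: [0.747, 0.665, -0.0, -0.0]
contact_force: [0.2, -1.3, 0.3]
grip_width: -0.0001
time_s: 5.78
tcp_pos: [0.4947, 0.0444, 0.1283]
orientation: [0.747, 0.665, 0.0, 0.0]
contact_force: [-0.4, -0.1, 1.4]
grip_width: 0.0001
```

```bash
python3 -m jog '[[0,[0,0,1],[0,0,0]],[0,[0,0,2],[0,0,0]],[0,[0,0,3],[0,0,0]],[0,[0,0,4],[0,0,0]],[0,[0,0,4],[0,0,0]]]';python3 -m jog '[[0,[0,0,1],[0,0,0]],[0,[0,0,2],[0,0,0]],[0,[0,0,3],[0,0,0]],[0,[0,0,3],[0,0,0]],[0,[0,0,3],[0,0,0]]]'; python3 -m jog '[[0,[0,0,1],[0,0,0]],[0,[0,0,1],[0,0,0]],[0,[0,0,1],[0,0,0]]]'
```

```text
time_s: 6.2
tcp_pos: [0.4945, 0.0444, 0.124]
orientation: [0.747, 0.665, -0.0, -0.0]
contact_force: [-0.3, 0.2, 1.0]
grip_width: -0.0
time_s: 6.62
tcp_pos: [0.4946, 0.0444, 0.1212]
orientation: [0.747, 0.665, -0.0, -0.0]
contact_force: [0.8, -0.7, 0.3]
grip_width: -0.0
time_s: 6.87
tcp_pos: [0.4946, 0.0444, 0.1202]
orientation: [0.747, 0.665, -0.0, 0.0]
contact_force: [0.8, 0.1, -0.4]
grip_width: -0.0
```

```bash
for i in 1 2 3; do python3 -m jog '[[0,[0,0,0.5],[0,0,0]],[0,[0,0,1],[0,0,0]],[0,[0,0,1],[0,0,0]],[0,[0,0,1],[0,0,0]]]' | grep -E "tcp|force"; done; python3 - <<'E'
from go import *
from cell import snapshot
for c in("top","side"):
    q,d=snapshot(c);im=cv2.resize(q[:,:,::-1],None,fx=4,fy=4,interpolation=cv2.INTER_CUBIC)
    a=(600,440) if c=="top" else (640,500); cv2.imwrite(f"pics/d_{c}.png",im[a[1]:a[1]+600,a[0]:a[0]+800])
E
```

```text
tcp_pos: [0.4947, 0.0444, 0.1198]
contact_force: [-1.4, -0.2, 4.1]
tcp_pos: [0.4947, 0.0444, 0.1186]
contact_force: [-2.2, -0.4, 5.2]
tcp_pos: [0.4947, 0.0444, 0.1178]
contact_force: [-1.7, -0.1, 5.7]
```

View pics/d_side.png

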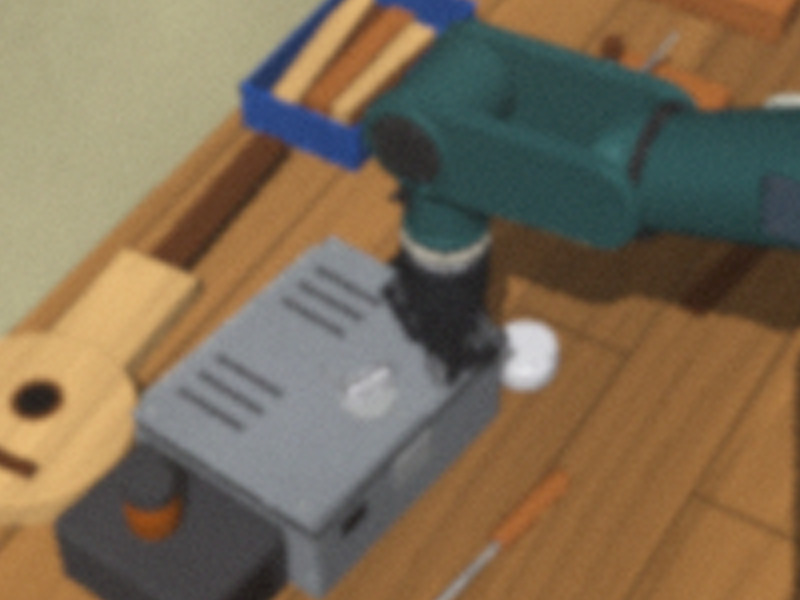

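The side view shows the cover lying flat at about (320,400). Resistance began at z = 0.120, where a closed cover on free foam should sit, and it rises gently like the foam. I'll back off so the fastener can be seen.

```bash
python3 -m jog '[[0,[0,0,-8],[0,0,0]],[0,[0,0,-35],[0,0,0]],[0,[-10,0,-70],[0,0,0]],[0,[-45,0,-90],[0,0,0]],[0.5,[-80,0,-90],[0,0,0]]]'; python3 -m jog '[[0.6,[-35,0,0],[0,0,0]],[0.6,[-70,0,0],[0,0,0]],[0.6,[-70,0,0],[0,0,0]]]'; cat > look.py <<'E'
import sys
from go import *
from cell import snapshot
n=sys.argv[1]
for c in("top","side"):
    q,d=snapshot(c);cv2.imwrite(f"pics/{n}_{c}_raw.png",q[:,:,::-1]);np.save(f"{n}_{c}.npy",d)
    im=cv2.resize(q[:,:,::-1],None,fx=8,fy=8,interpolation=cv2.INTER_CUBIC)
    u=proj(c,cov(np.load("pose.npy"),[-.16,0,.03],0))[0]*8
    x,y=int(u[0])-400,int(u[1])-300;cv2.imwrite(f"pics/{n}_{c}.png",im[y:y+600,x:x+800])
E
python3 look.py e
```

```text
time_s: 8.38
tcp_pos: [0.4881, -0.0354, 0.2131]
orientation: [0.746, 0.666, 0.003, 0.004]
contact_force: [0.7, -0.9, -0.2]
grip_width: 0.0109
time_s: 8.63
tcp_pos: [0.4765, -0.11, 0.2069]
orientation: [0.749, 0.662, -0.001, 0.001]
contact_force: [0.7, -0.2, -0.2]
grip_width: 0.0481
```

View pics/e_top.png

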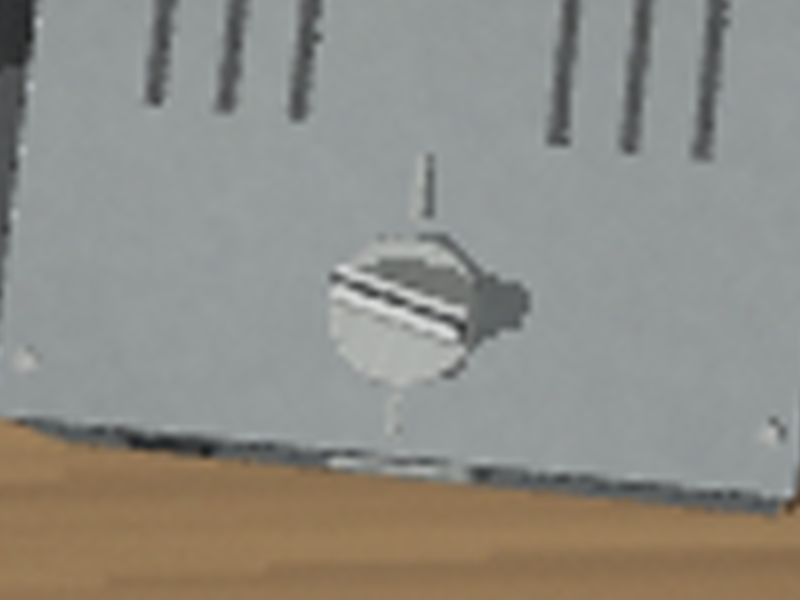

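View pics/e_side.png

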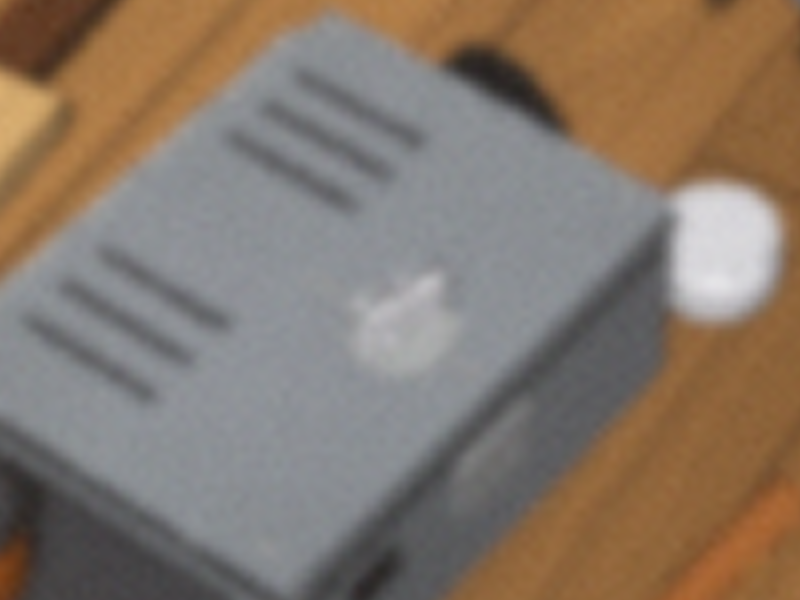

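The slot runs from (340,272) to (462,322) in the crop. It tilts 22° against 6.5° for the front edge, so the fastener already stands at about 16° clockwise and needs about 74° more. The ridges, from (427,155) to (395,435), lie 6.5° off vertical, matching the yaw.

```bash
cat > ray.py <<'E'
from go import *
def crop2w(c,pts,z):
    p0=np.load("pose.npy");u=proj(c,cov(p0,[-.16,0,.03],0))[0]*8
    o=np.array([int(u[0])-400,int(u[1])-300]);f,cx,cy,R,t=K(c);out=[]
    for q in pts:
        uv=(o+np.array(q)+.5)/8-.5
        r=R.T@np.array([(uv[0]-cx)/f,(uv[1]-cy)/f,1]);C=-R.T@t
        out.append(C+r*(z-C[2])/r[2])
    return np.array(out)
E
python3 - <<'E'
from ray import *
s=crop2w("top",[(340,272),(462,322)],.150);print(s,s.mean(0),np.linalg.norm(s[0]-s[1]));d=s[0]-s[1];print("bar ang",np.degrees(np.arctan2(d[1],d[0])))
r=crop2w("top",[(427,155),(395,435)],.122);d=r[0]-r[1];print("ridge",r,np.degrees(np.arctan2(d[1],d[0])))
s2=crop2w("side",[(375,318),(440,278)],.150);print("side",s2,s2.mean(0))
print("front edge",crop2w("top",[(20,420),(780,500)],.120))
p=np.load("pose.npy");print("model grip",cov(p,[-.16,0,.04],0))
b=s.mean(0)
for z in(.19,.131): print(rel([b[0],b[1],z],-22.5))
print(state()["joints"])
E
```

```text
[[0.55108292 0.1155428  0.15      ]
 [0.53370552 0.07477613 0.15      ]] [0.54239422 0.09515947 0.15      ] 0.04431585689890878
bar ang 66.91315287632997
ridge [[0.59481119 0.08856254 0.122     ]
 [0.49836081 0.09997653 0.122     ]] -6.749024654431377
side [[0.54271859 0.1157013  0.15      ]
 [0.530536   0.08155805 0.15      ]] [0.53662729 0.09862967 0.15      ]
front edge [[ 0.50531573  0.22883991  0.12      ]
 [ 0.47463948 -0.03106761  0.12      ]]
model grip [[0.54109373 0.09509852 0.15      ]]
(array([207.1,  41.1,  16.9]), array([-0.04, -0.03, 15.68]))
(array([207.1,  41.1,  75.9]), array([-0.04, -0.03, 15.68]))
[-3.34313678e-01 -4.36035056e-02  1.55250028e+00  4.58768187e-04
  1.63346418e+00 -2.15187515e-01]
```

```bash
python3 -m jog '[[0.6,[40,8,3],[0,0,5]],[0.6,[80,16,6],[0,0,10]],[0.6,[120,24,10],[0,0,16]],[0.6,[160,32,14],[0,0,16]],[0.6,[195,39,14],[0,0,16]]]'; python3 - <<'E'
from go import *
b=[.542,.0951]
for z in(.17,.131): print(rel([*b,z],-23))
E
```

```text
time_s: 9.15
tcp_pos: [0.538, 0.0886, 0.1919]
orientation: [0.831, 0.556, -0.001, -0.001]
contact_force: [1.3, -1.5, 0.2]
grip_width: 0.0512
(array([ 7.5,  1.2, 21.9]), array([-0.12, -0.01,  0.49]))
(array([ 7.5,  1.3, 60.9]), array([-0.12, -0.01,  0.49]))
```

```bash
python3 -m jog '[[0.6,[7,1,10],[0,0,0.5]],[0.6,[7,1,20],[0,0,0.5]],[0.6,[7,1,20],[0,0,0.5]],[0.6,[7,1,20],[0,0,0.5]]]'; python3 - <<'E'
from go import *
b=[.542,.0951]
for z in(.17,.131): print(rel([*b,z],-23))
E
python3 look.py f
```

```text
time_s: 9.48
tcp_pos: [0.541, 0.0902, 0.1717]
orientation: [0.835, 0.551, -0.002, -0.001]
contact_force: [1.0, -0.7, 0.2]
grip_width: 0.0513
(array([ 4.9, -1. ,  1.7]), array([-0.16,  0.12, -0.15]))
(array([ 5. , -0.9, 40.7]), array([-0.16,  0.12, -0.15]))
```

View pics/f_side.png

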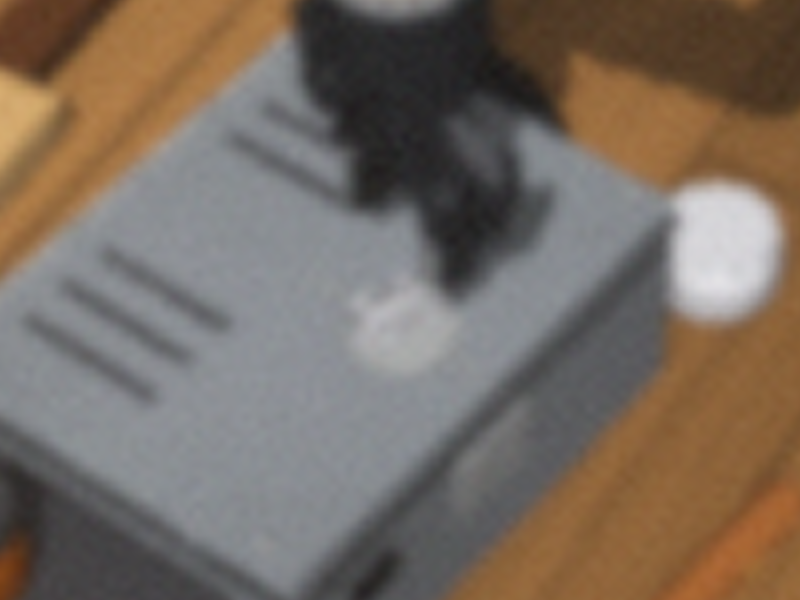

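The fingers straddle the bar line. Next I'll go down and settle.

```bash
python3 -m jog '[[0.6,[4,-1,10],[0,0,0]],[0.6,[4,-1,20],[0,0,0]],[0.6,[4,-1,30],[0,0,0]],[0.6,[4,-1,36],[0,0,0]],[0.6,[4,-1,40],[0,0,0]]]'; python3 -m jog '[[0.6,[0,0,0],[0,0,0]],[0.6,[0,0,0],[0,0,0]]]';python3 - <<'E'
from go import *
print(rel([.542,.0951,.131],-23))
E
python3 look.py g
```

```text
time_s: 10.0
tcp_pos: [0.5419, 0.0944, 0.1313]
orientation: [0.835, 0.551, -0.001, -0.001]
contact_force: [0.5, 0.3, 0.4]
grip_width: 0.0515
time_s: 10.17
tcp_pos: [0.5427, 0.0947, 0.1329]
orientation: [0.835, 0.551, -0.0, -0.0]
contact_force: [-0.2, 0.9, -0.4]
grip_width: 0.0512
(array([ 0.1, -0.8,  1.9]), array([-0.03,  0.02, -0.15]))
```

View pics/g_side.png

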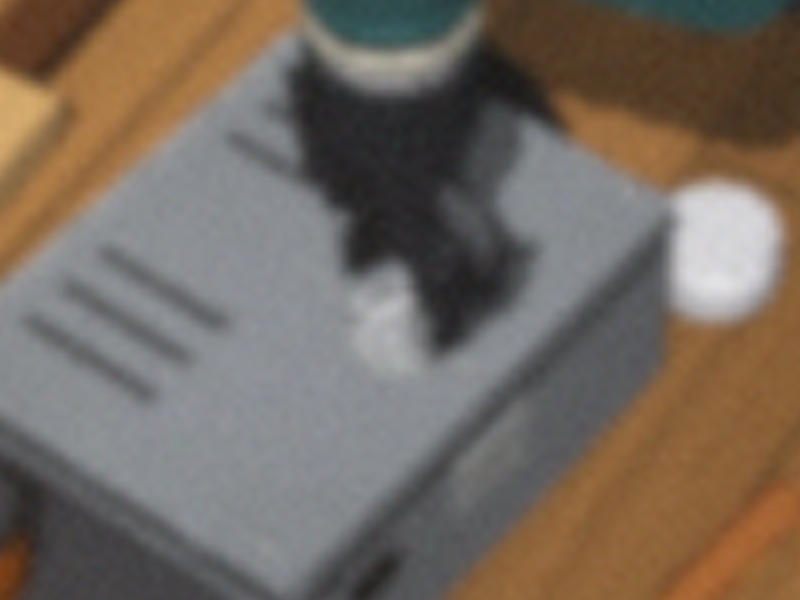

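```bash
python3 -m jog '[[0.3,[0,-0.5,0],[0,0,0]],[0.1,[0,-0.5,0],[0,0,0]],[0,[0,-0.5,0],[0,0,0]],[0,[0,-0.5,0],[0,0,0]],[0,[0,-0.5,0],[0,0,0]]]' 30;python3 -m jog '[[0,[0,0,0],[0,0,0]],[0,[0,0,0],[0,0,0]],[0,[0,0,0],[0,0,0]]]'
```

```text
time_s: 10.68
tcp_pos: [0.5422, 0.0952, 0.1338]
orientation: [0.835, 0.551, 0.0, -0.0]
contact_force: [-1.9, 1.4, 3.4]
grip_width: 0.0113
time_s: 10.93
tcp_pos: [0.5422, 0.0952, 0.1336]
orientation: [0.835, 0.551, 0.0, -0.0]
contact_force: [-2.2, 0.6, 2.9]
grip_width: 0.0112
```

The bar is gripped at 11 mm. I'll turn it about 73° clockwise.

```bash
python3 -m jog '[[0,[0,0,0],[0,0,5]],[0,[0,0,0],[0,0,10]],[0,[0,0,0],[0,0,15]],[0,[0,0,0],[0,0,20]],[0,[0,0,0],[0,0,25]]]';python3 -m jog '[[0,[0,0,0],[0,0,5]],[0,[0,0,0],[0,0,10]],[0,[0,0,0],[0,0,15]],[0,[0,0,0],[0,0,20]],[0,[0,0,0],[0,0,25]]]'; python3 -m jog '[[0,[0,0,0],[0,0,5]],[0,[0,0,0],[0,0,10]],[0,[0,0,0],[0,0,15]],[0,[0,0,0],[0,0,20]],[0,[0,0,0],[0,0,20]]]'; python3 - <<'E'
from go import *
R=Rn.from_quat(state()["orientation"]).as_matrix()
print("jaw ang",np.degrees(np.arctan2(R[1,1],R[0,1])),state()["moment"],state()["joints"][5],rel([.542,.0951,.1335]))
E
```

```text
time_s: 11.35
tcp_pos: [0.542, 0.0953, 0.1334]
orientation: [0.935, 0.355, -0.0, -0.0]
contact_force: [-3.3, 2.0, 2.6]
grip_width: 0.0113
time_s: 11.77
tcp_pos: [0.5418, 0.0956, 0.1334]
orientation: [0.989, 0.145, -0.001, -0.001]
contact_force: [-3.6, 2.1, 3.4]
grip_width: 0.0111
time_s: 12.18
tcp_pos: [0.5418, 0.0957, 0.1334]
orientation: [1.0, -0.028, -0.001, -0.001]
contact_force: [-4.2, 3.1, 3.7]
grip_width: 0.0112
jaw ang -93.20531657225965 [ 0.51152694  0.67771929 -0.05324305] 1.6976126079815983 (array([ 0.2,  0.6, -0.1]), None)
```

```bash
python3 -m jog '[[0,[0,0,0],[0,0,2]],[0,[0,0,0],[0,0,3.5]],[0,[0,0,0],[0,0,3.5]],[0,[0,0,0],[0,0,3.5]]]'; python3 - <<'E'
from go import *
R=Rn.from_quat(state()["orientation"]).as_matrix()
print("jaw ang",np.degrees(np.arctan2(R[1,1],R[0,1])),state()["moment"])
E
python3 -m jog '[[0.5,[0,0,0],[0,0,0]],[0.5,[0,0,0],[0,0,0]],[0.5,[0,0,0],[0,0,0]],[0.5,[0,0,0],[0,0,0]],[0.5,[0,0,-20],[0,0,0]]]'
```

```text
time_s: 12.52
tcp_pos: [0.5418, 0.0958, 0.1333]
orientation: [0.998, -0.057, -0.001, -0.001]
contact_force: [-5.1, 2.8, 2.9]
grip_width: 0.011
jaw ang -96.49270016342373 [ 0.51445607  0.63884224 -0.08156878]
time_s: 12.93
tcp_pos: [0.5399, 0.0944, 0.1486]
orientation: [0.998, -0.058, -0.004, 0.001]
contact_force: [-0.8, -0.3, 0.6]
grip_width: 0.0428
```

```bash
python3 -m jog '[[0.5,[0,0,-25],[0,0,0]],[0.5,[0,0,-50],[0,0,0]],[0.3,[0,35,-60],[0,0,0]],[0,[-20,75,-60],[0,0,0]],[0,[-40,110,-60],[0,0,0]]]'; python3 -m jog '[[0,[0,40,0],[0,0,0]],[0,[0,70,0],[0,0,0]],[0,[0,80,0],[0,0,0]],[0,[0,80,0],[0,0,0]]]'; python3 look.py k
```

```text
time_s: 13.35
tcp_pos: [0.4916, -0.0097, 0.2143]
orientation: [0.998, -0.057, 0.001, 0.001]
contact_force: [0.3, -0.8, -0.7]
grip_width: 0.0073
time_s: 13.68
tcp_pos: [0.4814, -0.0901, 0.2132]
orientation: [0.998, -0.06, 0.0, 0.0]
contact_force: [-0.5, 0.4, -0.5]
grip_width: 0.0001
```

View pics/k_top.png

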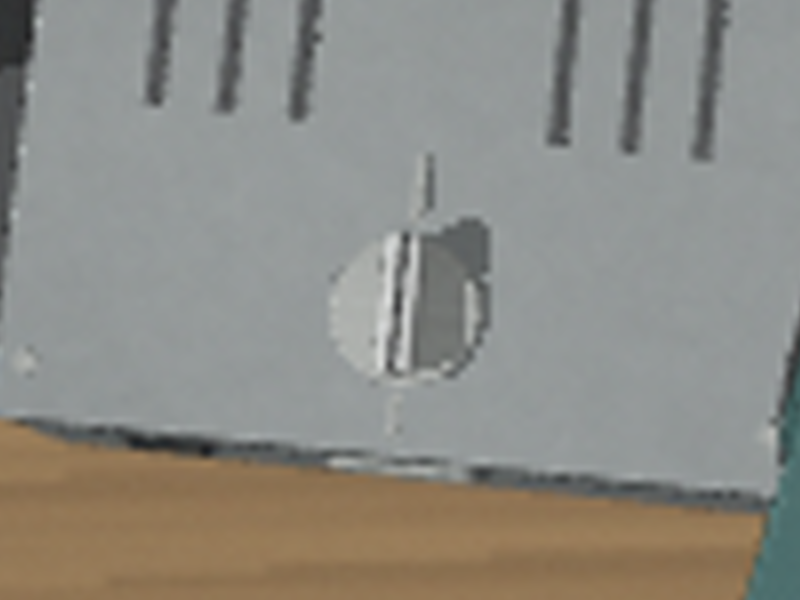

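```bash
python3 - <<'E'
from ray import *
raw=cv2.imread("pics/k_top_raw.png",0)
u=proj("top",cov(np.load("pose.npy"),[-.16,0,.03],0))[0]*8
o=[int(u[0])-400,int(u[1])-300]
g=cv2.resize(raw,None,fx=8,fy=8,interpolation=cv2.INTER_CUBIC)[o[1]:o[1]+600,o[0]:o[0]+800].astype(float)
pts=[]
for y in range(248,362,4):
    row=g[y,385:420]; x=np.arange(385,420); w=np.clip(row.min()+60-row,0,None); pts.append((x@w/w.sum(),y))
pts=np.array(pts);k=np.polyfit(pts[:,1],pts[:,0],1);print(k,np.std(pts[:,0]-np.polyval(k,pts[:,1])))
s=crop2w("top",[(np.polyval(k,240),240),(np.polyval(k,370),370)],.150);d=s[0]-s[1];print("slot",s,np.degrees(np.arctan2(d[1],d[0])))
# panel vent-slot & edge reference
r=crop2w("top",[(424,180),(392,415)],.122);d=r[0]-r[1];print("ridge",np.degrees(np.arctan2(d[1],d[0])))
for a,b in[((308,40),(296,118)),((570,20),(557,140))]:
    r=crop2w("top",[a,b],.12);d=r[0]-r[1];print("vent",np.degrees(np.arctan2(d[1],d[0])))
E
python3 - <<'E'
import cv2
im=cv2.imread("pics/k_top.png")[130:450,280:540];cv2.imwrite("pics/k2.png",cv2.resize(im,None,fx=1.85,fy=1.85))
E
```

```text
[2.01047907e-02 3.96861145e+02] 2.2941677881166784
slot [[0.56159681 0.0948275  0.15      ]
 [0.51785287 0.09413998 0.15      ]] 0.9004447317125593
ridge -7.975559152333121
vent -8.750812977101418
vent -6.6147486555332575
```

View pics/k2.png

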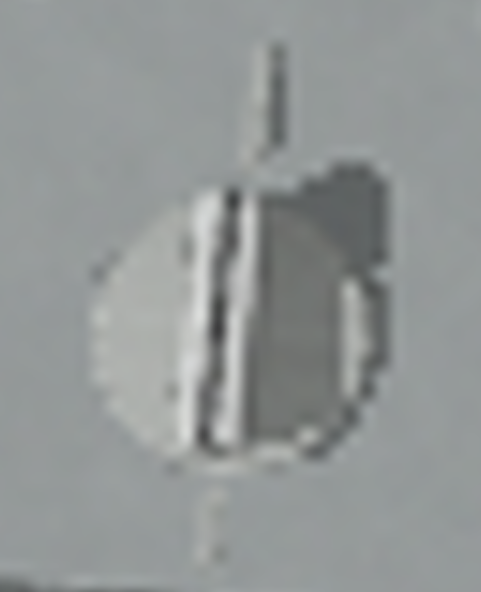

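```bash
cat > slot.py <<'E'
from ray import *
def slot(name,plot=True):
    raw=cv2.imread(name,0)
    u=proj("top",cov(np.load("pose.npy"),[-.16,0,.03],0))[0]*8
    o=[int(u[0])-400,int(u[1])-300]
    g=cv2.resize(raw,None,fx=8,fy=8,interpolation=cv2.INTER_CUBIC)[o[1]:o[1]+600,o[0]:o[0]+800].astype(float)
    x0=np.array([400.,300.]);d=np.array([-.09,1]);
    # search line params: maximise (bright flanks - dark slot)
    from scipy.ndimage import map_coordinates
    best=[]
    gs=cv2.GaussianBlur(g,(0,0),3)
    t=np.linspace(-58,58,60)
    for a in np.radians(np.arange(-5,18,.25)):
        for xc in np.arange(385,415,.5):
            X=xc-np.tan(a)*t;Y=304+t
            s=lambda o:map_coordinates(gs,[Y,X+o],order=1)
            val=(s(-11)+s(11)-2*s(0)).mean(); best.append((val,np.degrees(a),xc))
    best=sorted(best)[::-1];return best
for n in("k",):
    b=slot(f"pics/{n}_top_raw.png")
    top=np.array(b[:25]);print(top[:5].round(2),"mean",top[:,1].mean())
    a,xc=np.radians(top[:,1].mean()),top[:,2].mean()
    s=crop2w("top",[(xc+58*np.tan(a),246),(xc-58*np.tan(a),362)],.150);d=s[0]-s[1];print(s.mean(0),np.degrees(np.arctan2(d[1],d[0])))
E
python3 slot.py
```

```text
[[150.54   6.25 397.  ]
 [150.53   6.5  397.  ]
 [150.33   6.   397.  ]
 [150.31   6.75 397.  ]
 [149.87   7.   397.  ]] mean 6.34
[0.54007907 0.09647712 0.15      ] -6.5495882180431675
```

The slot reads -6.55° in world against -6.5 to -6.75° for the yaw and ridges, so it is aligned to within about 0.3°. Next is the final press, on the bare front beside the fastener.

```bash
python3 - <<'E'
from go import *
p=np.load("pose.npy");c=cov(p,[-.19,-.065,.010],0)[0];print(c,rel(c+[0,0,.03]),rel(c))
E
```

```text
[0.5039348  0.03390854 0.12      ] (array([   7.9, -123.1,   63.3]), None) (array([   7.9, -123. ,   93.3]), None)
```

```bash
python3 -m jog '[[0,[2,-35,5],[0,0,0]],[0,[4,-70,20],[0,0,0]],[0,[6,-105,35],[0,0,0]],[0,[8,-123,50],[0,0,0]],[0,[8,-123,63],[0,0,0]]]'; python3 -m jog '[[0,[0,0,8],[0,0,0]],[0,[0,0,16],[0,0,0]],[0,[0,0,22],[0,0,0]],[0,[0,0,25],[0,0,0]],[0,[0,0,25],[0,0,0]]]'; python3 - <<'E'
from go import *
p=np.load("pose.npy");c=cov(p,[-.19,-.065,.010],0)[0];print(rel(c))
E
```

```text
time_s: 14.2
tcp_pos: [0.5039, 0.0392, 0.1492]
orientation: [0.999, -0.054, -0.0, -0.001]
contact_force: [-0.1, -0.7, -0.4]
grip_width: 0.0002
time_s: 14.62
tcp_pos: [0.5036, 0.0332, 0.1248]
orientation: [0.998, -0.058, -0.0, 0.0]
contact_force: [-0.5, 0.1, 0.3]
grip_width: 0.0002
(array([ 0.3, -0.8,  4.8]), None)
```

```bash
python3 -m jog '[[0,[0,0,1],[0,0,0]],[0,[0,0,2],[0,0,0]],[0,[0,0,3],[0,0,0]],[0,[0,0,4],[0,0,0]],[0,[0,0,5],[0,0,0]]]'|grep -E "tcp|force";for i in 1 2 3 4; do python3 -m jog '[[0,[0,0,0.5],[0,0,0]],[0,[0,0,1],[0,0,0]],[0,[0,0,1.5],[0,0,0]],[0,[0,0,1.5],[0,0,0]],[0,[0,0,1.5],[0,0,0]]]' | grep -E "tcp|force"; done
```

```text
tcp_pos: [0.504, 0.0333, 0.1205]
contact_force: [-0.4, -0.7, 1.2]
tcp_pos: [0.5039, 0.0334, 0.1193]
contact_force: [-1.5, -0.8, 3.9]
tcp_pos: [0.5039, 0.0334, 0.1179]
contact_force: [-2.4, -0.8, 6.0]
tcp_pos: [0.504, 0.0334, 0.1168]
contact_force: [-3.2, -1.0, 7.7]
tcp_pos: [0.504, 0.0334, 0.1158]
contact_force: [-3.8, -0.6, 9.1]
```

```bash
for i in 1 2; do python3 -m jog '[[0,[0,0,0.5],[0,0,0]],[0,[0,0,1],[0,0,0]],[0,[0,0,1.5],[0,0,0]],[0,[0,0,1.5],[0,0,0]],[0,[0,0,1.5],[0,0,0]]]' | grep -E "tcp|force"; done
```

```text
tcp_pos: [0.504, 0.0334, 0.1149]
contact_force: [-5.2, 0.4, 12.1]
tcp_pos: [0.504, 0.0334, 0.1148]
contact_force: [-7.1, -1.1, 17.2]
```

```bash
python3 -m jog '[[0,[-0.5,0,0.5],[0,0,0]],[0,[-1,0,1],[0,0,0]],[0,[-1,0,1.5],[0,0,0]],[0,[-1,0,1.5],[0,0,0]],[0,[-1,0,1.5],[0,0,0]]]' | grep -E "tcp|force"; python3 look.py m; python3 -m jog '[[0,[0,0,0],[0,0,0]],[0,[0,0,0],[0,0,0]],[0,[0,0,0],[0,0,0]],[0,[0,0,0],[0,0,0]],[0,[0,0,0],[0,0,0]]]'
```

```text
tcp_pos: [0.504, 0.0334, 0.1147]
contact_force: [-7.5, -1.2, 20.9]
time_s: 18.47
tcp_pos: [0.504, 0.0333, 0.1147]
orientation: [0.998, -0.058, 0.002, 0.0]
contact_force: [-6.8, -1.3, 20.5]
grip_width: 0.0001
```

View pics/m_side.png

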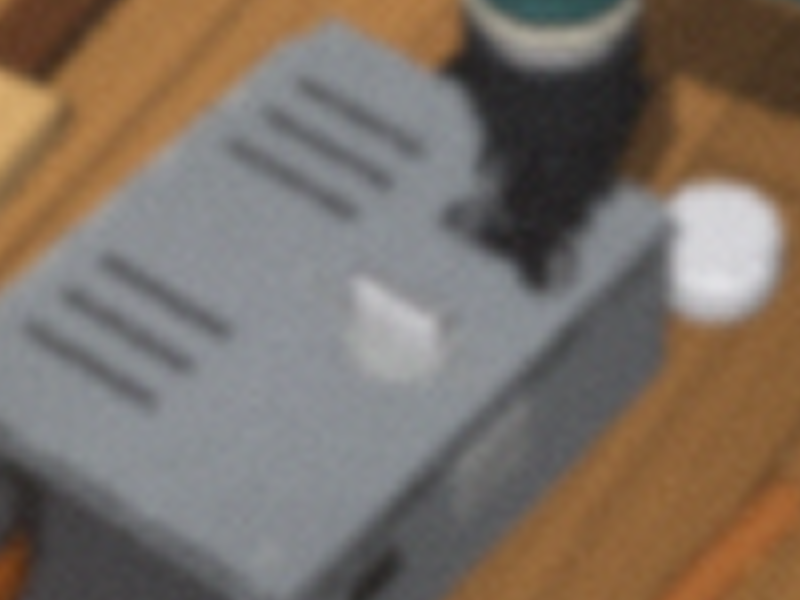

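View pics/m_top_raw.png

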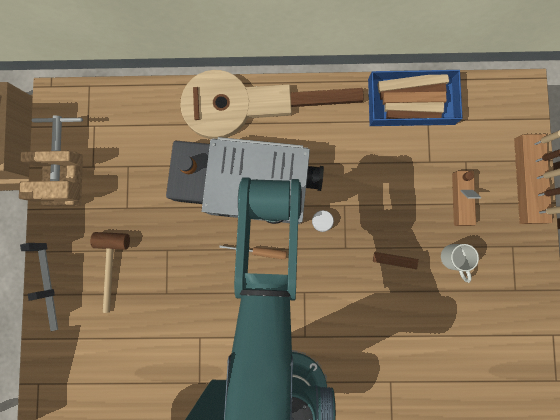

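The side view shows the cover flat, the bar in line front to back, and the fingers pressing beside it at (540,280). The top view shows the tin (322,221), gouge, mallet, mug and blank where they were. The press is steady at 20 N on the hard stop.

```bash
python3 -c "
from cell import ctrl,state
print(state()['contact_force'],state()['time_s']);print(ctrl.sign_off())"
```

```text
[-6.82412784 -1.30597728 20.49687934] 18.4667
the job is handed in; nothing more can be done
None
```

I closed the cover, turned its fastener into line, and handed the job in at 18.5 s with the cover still pressed down.

- **Cover:** I lowered it slowly along its arc with shut fingers on the front edge. Contact force stayed at about 5 N or less in the readings, which came once per move. Resistance began at z = 0.120 m, where the closed cover should meet the free foam.
- **Fastener:** It already stood about 16° clockwise, so I gripped the bar and turned it about 73.5° further. Afterwards the slot measured -6.55°, against a cover yaw of -6.5° to -6.75°. A first, rougher fit of the slot disagreed at +0.9°. I discarded it because shadow and disc pixels had contaminated it, and the picture agrees with the second fit.
- **Press:** Force rose gently through the foam, then sharply at z = 0.1148 m, about 5 mm down, which is the hard stop. At hand-in the fingers held a steady 20.5 N down, with about 7 N sideways that did not slip. A 1 mm sideways correction did not reduce the sideways force.
- **Rest of the bench:** In the last top picture the tin, gouge, mallet, mug and blank look where they started. The jar was partly hidden in that view but looks unmoved. I judged all of this by eye and did not measure it.

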